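# Ready the jeweller's bench scale

## Robot

A 6-joint arm with a two-finger parallel gripper is mounted at the origin on the work surface. World frame = base frame: x ahead of the robot, y to its left, z up, the work surface at z = 0. Lengths are in m, angles in rad, forces in N, time in s.
With the tool pointing down it reaches from about 0.225 to 0.725 m from the base axis. Payload 3.1 kg.
Tool frame: the origin (TCP) lies midway between the tips of the shut fingers; the grasp point (between the pads) lies 19 mm behind it; z points along the fingers, y is the line along which they close (so a half turn about z gives the same grasp; the last joint's range is limited). The gripper opens to 85 mm and grips with 20 to 120 N. Pads are 22 mm wide; open, the fingers measure 114 mm over their backs; the gripper's body (76 mm by 85 mm) begins 54 mm behind the grasp point. The pads swing forward as they close: fully open they stand 13 mm farther back than shut.
Start: joints at [1.17, 0.048, 0.099, 1.622, 0, 1.443], TCP at [0.141, 0.506, 0.231] pointing down, gripper open.
Joint ranges: [-2.91, 2.91], [-0.99, 1.94], [-1.21, 1.42], [-2.12, 2.29], [-1.49, 1.47], [-3.14, 3.14]. Speed limits (rad/s): [2.79, 2.79, 3.14, 3.14, 3.14, 3.14].

## Interface

Orientations are given as [roll, pitch, yaw] about the fixed x, y, z axes, in that order (R = Rz(yaw) Ry(pitch) Rx(roll)).
In Python, from workcell import read_state, camera, calibration, finish_job gives the robot as it stands. The module is installed in compiled form; this text tells all that it offers.
- The arm moves only by the tool arm_command, never from a script. Its argument "moves" is a list of rows, each a list of 3 entries, a list of its own where there are three numbers: the shift along the world's x, y, z in units of 100 cm (1.0 is 100 cm), then the turn, a rotation vector about the world's x, y, z in units of 90 degrees (1.0 is 90 degrees), then the opening, from 0 (shut) to 1 (fully open). In form: [[[dx, dy, dz], [wx, wy, wz], gripper], ...]. A call has 1 to 12 rows; each row is the pose to reach, as a shift and turn from the pose commanded when the call began; what a row does not reach only later rows make up. A row lasts 1/8 s, in which the tool goes at most 62.5 mm and 10.7 degrees, less where a joint would pass 70% of its speed; a pose out of reach is approached as far as the arm can. A call with a number of a shift or a turn outside -1 to 1 is refused whole. A call with a gripper value outside its range is refused whole. The fingers move at their own pace and stop on an object; the grip force is fixed at half the most. Time passes only in rows, so rows that repeat a pose let the fingers close. It gives the time, the measured TCP pose, the force, the opening and the grip force at its end, in the units of the state.
- read_state(): the state, without advancing time (a new reading comes with each control period).
- camera(name): name is "scene" or "top" or "wrist"; returns (picture, depth): 420x560x3 uint8, blue, green, red; 420x560 float32, m along the optical axis (not along the pixel's ray), 0 where there is no reading.
- calibration(name): a dict with "mtx" (3x3 intrinsics, pixels), "cam_to_world" (4x4, takes a point from camera to world coordinates); the wrist camera has in their place "mount" (4x4, takes a point from camera to tool coordinates, whose origin is the TCP and whose axes are the flange's). Camera axes: x right, y up, looking along -z (the intrinsics and any distortion apply to the point x, -y, -z); pixel columns grow to the right and rows downward; lengths in m; the calibration is good to about 2 mm. A picture is of the moment at which its call begins: read the wrist's pose just before it. calibration takes no time and is no camera call.
- finish_job(): hands the job in; it is judged then, once.
The state is a dict: "t": time; "joints": joint angles; "qvel": joint speeds; "effort": joint torques, N m; "tool_pos": TCP position; "orientation": TCP orientation; "wrist_force": force on the tool from outside, world axes, zero at the start; "wrist_torque": the same for the moment, N m; "finger_gap": finger opening in m; "grip_force": force on a finger pad.
Only numpy, scipy, OpenCV 4.12 (cv2) and the standard library are available. Lean on these libraries where they do the work, as an engineer would, in place of code of your own. Each camera call takes 0.05 s, during which the arm holds its last target. There are 200 camera calls.

## Task

Get the bench scale ready with light fingertip touches, in this order: press the round key down and let it come back up, tap the top of the brass weight that stands on the pan so that the pan dips and comes back up, then press the long bar key down and let it come back up. Press straight down and gently, do not touch the square key, and do not pick up, slide or topple the weight or shift the scale. Leave the jar, the ring cone and the spare weight where they stand.

Things in the scene. Friction and masses are not known exactly. Their poses are not given: they have to be found in the camera images.
- scale: Grey electronic bench scale, case 220 x 230 mm (its x, y) and 50 mm high, 1.2 kg, standing loose on rubber feet. Origin: centre of its underside on the bench; z up. The three black keys stand in a row along its y axis near its -x edge; the round steel pan lies on its +x half. All keys and the pan only move straight down. A green blank display strip lies between keys and pan.
- key_round_top (a point): Centre of the top of the round key, a black disc 28 mm in diameter, the +y end of the key row (scale frame x -85, y +78 mm). Its top is 66 mm above the bench, 16 mm above the case.
- key_square_top (a point): Centre of the top of the square key, 24 x 24 mm, black, between the other two (scale frame x -85, y +18 mm), top 66 mm above the bench. Not to be pressed.
- key_bar_top (a point): Centre of the top of the long bar key, 22 x 56 mm (long side along the scale's y), black, the -y end of the key row (scale frame x -85, y -62 mm), top 66 mm above the bench.
- key_round (a joint): How far the round key is pressed, m: 0 up, 0.010 fully down. Spring: starts to move at 1.5 N, fully down at 6.5 N. It counts as pressed beyond 0.004 (about 3.5 N).
- key_square (a joint): How far the square key is pressed, m: 0 up, 0.010 fully down; same spring.
- key_bar (a joint): How far the bar key is pressed, m: 0 up, 0.010 fully down; same spring; counts as pressed beyond 0.004.
- pan (a joint): How far the sprung steel pan (disc 130 mm in diameter, centre at scale frame x +45, y 0, top 66 mm above the bench) is pushed down, m: 0 up, 0.010 fully down. With the weight on it it stays up; it starts to dip under about 1 to 3 N of extra push, then 0.6 N per mm. It counts as tapped beyond 0.0025 (about 3 to 4 N).
- weight: Brass check weight standing loose on the pan, within about 30 mm of its middle: cylinder 38 mm in diameter and 26 mm high with a neck and a flat round knob 24 mm in diameter on top, 42 mm high in all, about 0.3 kg. Origin: centre of its underside; z up.
- weight_top (a point): Centre of the flat top of the weight's knob, 108 mm above the bench: the spot to tap.
- jar: Bystander on the bench beside the scale: amber jar, 48 mm in diameter, 65 mm high. Origin: centre of its underside.
- ring_cone: Bystander on the bench beside the scale: pale wooden cone for rings, foot 54 mm in diameter, 70 mm high. Origin: centre of its underside.
- spare_weight: Bystander on the bench beside the scale: smaller brass weight, 32 mm in diameter, 32 mm high, standing on the wood, not on the pan. Origin: centre of its underside.
Mind the look-alikes: they are no part of the job. Leave any red or turquoise look-alike of the weight alone.

How it is judged:
By the outcome, as a careful person would: the job done as asked, in the order asked, and still so for the second after the job is handed in, with the robot touching nothing.
It also fails if it takes over 42 s, if anything falls off the work surface, if the arm or the gripper's body presses on something with over 40 N, if the wrist force passes 120 N, or if a joint passes its speed limit or range.

## Working session

There is one attempt and no reset: what is moved stays moved. The work goes in short steps, Python scripts to look and compute and a tool call to move; the robot and the scene stay as the last step left them, time stands still between calls to the robot, and variables do not carry over. Pictures are saved under pics/ and viewed, at most 10 in all, crops included, and the job is handed in when it is done.

Besides the shell and the picture viewer there is one more tool, called after "Request:" as name([rows], argument=value, ...), one row to a line, values as JSON. arm_command: Moves the arm, as the interface text tells. Shifts and turns lie within -1 to 1; 1 stands for 100 cm of shift or 90 degrees of turn. Its arguments: {"type":"object","properties":{"moves":{"type":"array","items":{"type":"array"}}},"required":["moves"]}

```bash
mkdir -p pics; cat > h.py <<'E'
import numpy as np,cv2
from workcell import *
def world(name,u,v,d):
    c=calibration(name);K=c["mtx"];T=c["cam_to_world"]
    p=np.array([(u-K[0,2])/K[0,0]*d,-(v-K[1,2])/K[1,1]*d,-d,1]);return (T@p)[:3]
def onplane(name,u,v,z):
    T=calibration(name)["cam_to_world"];o=T[:3,3];r=world(name,u,v,1.)-o
    return o+r*(z-o[2])/r[2]
E
python3 - <<'E'
from h import *
for n in("top","scene"):
    p,d=camera(n);cv2.imwrite(f"pics/{n}1.png",p);np.save(f"{n}1.npy",d)
    c=calibration(n);print(c)
s=read_state();print(s["tool_pos"],s["orientation"],s["t"],s["wrist_force"])
E
```

```text
{'mtx': array([[426.10383991,   0.        , 282.5719023 ],
       [  0.        , 426.10383991, 217.39387783],
       [  0.        ,   0.        ,   1.        ]]), 'cam_to_world': array([[-0.01104055,  0.99113298, -0.13241424,  0.51515712],
       [-0.99988829, -0.01227701, -0.00852501,  0.04833193],
       [-0.01007507,  0.13230533,  0.9911578 ,  0.98350515],
       [ 0.        ,  0.        ,  0.        ,  1.        ]])}
{'mtx': array([[409.71142474,   0.        , 279.63558963],
       [  0.        , 409.71142474, 211.35269261],
       [  0.        ,   0.        ,   1.        ]]), 'cam_to_world': array([[-0.18568605, -0.82973062,  0.52637228,  1.06126235],
       [ 0.98259263, -0.15368999,  0.10436047,  0.13589895],
       [-0.00569292,  0.53658781,  0.84382529,  0.77522006],
       [ 0.        ,  0.        ,  0.        ,  1.        ]])}
[0.14125095 0.5050706  0.23023225] [-3.13951062e+00 -2.62027397e-04  2.86882536e+00] 0.1 [ 0.15355073 -0.89622509 -0.42579827]
```

View pics/top1.png

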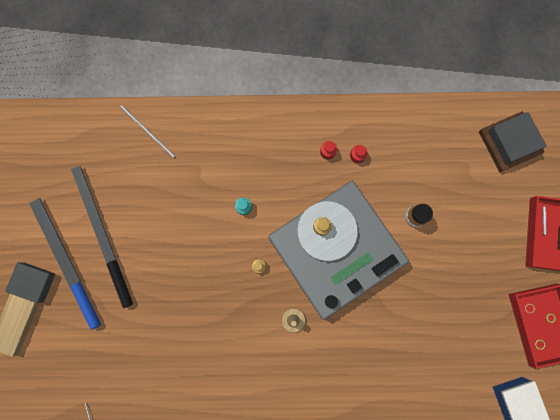

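View pics/scene1.png

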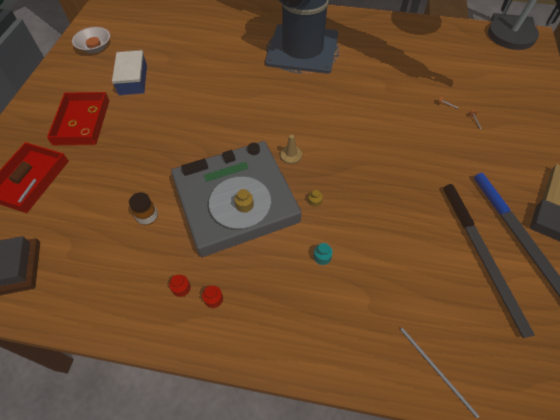

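The top view shows the scale: round key at about (331,302), square key (354,286), bar (385,265), weight knob (322,225), and the cone near the round key at (293,320). I'll refine these with masks in both views.

```bash
cat > m.py <<'E'
from h import *
def blob(hsv,lo,hi,near,r=40):
    m=cv2.inRange(hsv,lo,hi);n,l,s,c=cv2.connectedComponentsWithStats(m)
    k=[i for i in range(1,n) if s[i,4]>20 and np.hypot(*(c[i]-near))<r]
    i=min(k,key=lambda i:np.hypot(*(c[i]-near)));return c[i],s[i,4]
near={"top":dict(round=(331,302),square=(354,286),bar=(385,265),knob=(322,225)),
"scene":dict(round=(254,148),square=(229,156),bar=(195,167),knob=(244,196))}
P={}
for n in near:
    img=cv2.imread(f"pics/{n}1.png");h=cv2.cvtColor(img,cv2.COLOR_BGR2HSV)
    for k,q in near[n].items():
        if k=="knob": c,a=blob(h,(15,120,60),(35,255,255),q,15)
        else: c,a=blob(h,(0,0,0),(180,255,50),q,15)
        z=.108 if k=="knob" else .066
        P[n,k]=onplane(n,*c,z);print(n,k,c,a,P[n,k].round(4))
    for k,q in (("round",near[n]["round"]),("bar",near[n]["bar"])):
        pass
loc=np.array([[-85,78],[-85,18],[-85,-62.]])/1e3
for n in near:
    W=np.array([P[n,k][:2] for k in("round","square","bar")])
    d=W[0]-W[2];print(n,"row len",np.hypot(*d),"yaw",np.degrees(np.arctan2(-d[0],d[1])))
E
python3 m.py; python3 - <<'E'
import cv2
a=cv2.imread('pics/top1.png')[170:330,260:430];b=cv2.imread('pics/scene1.png')[130:260,160:310]
cv2.imwrite('pics/c.png',cv2.hconcat([cv2.resize(a,(400,400),interpolation=2),cv2.resize(b,(400,400),interpolation=2)]))
E
```

```text
top round [331.29411765 301.38655462] 119 [ 0.4573 -0.0448  0.066 ]
top square [354.1092437  285.49579832] 119 [ 0.49   -0.0941  0.066 ]
top bar [384.63218391 264.93869732] 261 [ 0.5326 -0.1606  0.066 ]
top knob [322.09170306 225.65502183] 229 [ 0.6139 -0.0256  0.108 ]
scene round [253.15841584 148.63366337] 101 [ 0.4638 -0.0424  0.066 ]
scene square [228.34285714 156.33333333] 105 [ 0.496  -0.0922  0.066 ]
scene bar [194.18333333 166.92083333] 240 [ 0.539  -0.1588  0.066 ]
scene knob [243.65814696 200.4057508 ] 313 [ 0.6329 -0.0208  0.108 ]
top row len 0.13811047227149703 yaw 33.04327032536721
scene row len 0.13862669919671922 yaw 32.884114637009674
```

View pics/c.png

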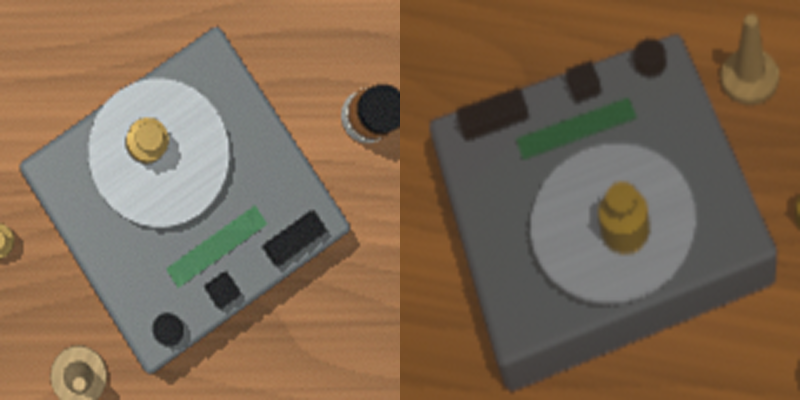

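The zoomed crops show the knob top at full-image pixel (324.2,224.4) in top and about (243.2,193.2) in scene. The blobs took in the weight's side, so I'll triangulate on the knob top instead.

```bash
python3 - <<'E'
from h import *
print(onplane("top",324.2,224.4,.108),onplane("scene",243.2,193.2,.108))
print("cone",onplane("top",293,320,.03),"pan c",onplane("top",327.5,231.5,.066),onplane("scene",240,202,.066))
s=read_state();print(s["tool_pos"])
# case top corners from top crop
for x,y in((216,28),(352,228),(150,373),(22,165)): print(onplane("top",260+x*170/400,170+y*.4,.05).round(4))
d=np.load("top1.npy");
for u,v in((331,301),(354,285),(385,265),(324,224)): print(world("top",u,v,d[v,u]).round(4))
E
```

```text
[ 0.61645008 -0.02999542  0.108     ] [ 0.6162389  -0.02574891  0.108     ]
cone [0.41589744 0.03622835 0.03      ] pan c [ 0.60578333 -0.04050578  0.066     ] [ 0.61120767 -0.0372829   0.066     ]
[0.14125095 0.5050706  0.23023225]
[ 0.7195 -0.099   0.05  ]
[ 0.5404 -0.2187  0.05  ]
[ 0.419  -0.0293  0.05  ]
[0.599  0.0859 0.05  ]
[ 0.458  -0.0443  0.0648]
[ 0.491  -0.0937  0.0671]
[ 0.5324 -0.1607  0.0687]
[ 0.6171 -0.0295  0.1093]
```

Request:
arm_command([
  [[0.03,-0.04,0],[0,0,0],0],
  [[0.08,-0.1,0],[0,0,0],0],
  [[0.12,-0.15,0],[0,0,0],0],
  [[0.15,-0.2,0],[0,0,0],0],
  [[0.19,-0.25,0],[0,0,0],0],
  [[0.22,-0.3,0],[0,0,0],0],
  [[0.26,-0.35,0],[0,0,0],0],
  [[0.28,-0.4,0],[0,0,0],0],
  [[0.3,-0.44,0],[0,0,0],0],
  [[0.31,-0.48,0],[0,0,0],0],
  [[0.31,-0.48,0],[0,0,0],0],
  [[0.31,-0.48,0],[0,0,0],0],
])

```text
t: 1.6
tool_pos: [0.4511, 0.0258, 0.2309]
orientation: [3.141, -0.001, 2.868]
wrist_force: [0.8, 0.4, 0.0]
finger_gap: -0.0001
grip_force: 0.0
```

```bash
python3 - <<'E'
from h import *
from scipy.spatial.transform import Rotation as R
s=read_state();p,d=camera("wrist");cv2.imwrite("pics/w1.png",p)
c=calibration("wrist");T=np.eye(4);T[:3,:3]=R.from_euler("xyz",s["orientation"]).as_matrix();T[:3,3]=s["tool_pos"]
np.savez("w1.npz",T=T@c["mount"],K=c["mtx"]);print(c)
C=np.linalg.inv(T@c["mount"])
for X in([.459,-.044,.066],[.534,-.1605,.066],[.6165,-.0285,.108]):
    q=C@np.r_[X,1];print(c["mtx"]@[q[0]/-q[2],q[1]/q[2],1])
E
```

```text
{'mtx': array([[296.62201606,   0.        , 276.94615075],
       [  0.        , 296.62201606, 210.40287424],
       [  0.        ,   0.        ,   1.        ]]), 'mount': array([[-5.96888613e-05,  9.56434795e-01,  2.91946023e-01,
         7.56366272e-02],
       [ 9.99999812e-01, -1.21228368e-04,  6.01603945e-04,
         3.25859928e-04],
       [ 6.10787085e-04,  2.91946004e-01, -9.56434607e-01,
        -1.43695040e-01],
       [ 0.00000000e+00,  0.00000000e+00,  0.00000000e+00,
         1.00000000e+00]])}
[217.36263116 217.50955831   1.        ]
[145.64274454 299.72866405   1.        ]
[269.82312201 356.23483438   1.        ]
```

View pics/w1.png

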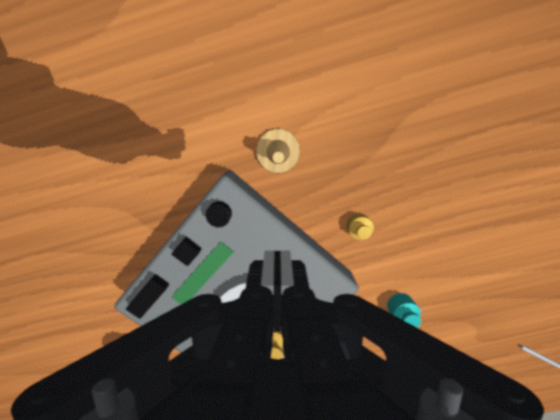

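The wrist view shows the round key at (218,213) and the bar at (147,295). That is within about 4 mm of the predictions, so the top-view estimates hold. I'll go above the round key next.

Request:
arm_command([
  [[0.003,-0.035,0],[0,0,0],0],
  [[0.006,-0.07,-0.02],[0,0,0],0],
  [[0.006,-0.07,-0.06],[0,0,0],0],
  [[0.006,-0.07,-0.1],[0,0,0],0],
  [[0.006,-0.07,-0.13],[0,0,0],0],
  [[0.006,-0.07,-0.15],[0,0,0],0],
  [[0.006,-0.07,-0.155],[0,0,0],0],
  [[0.006,-0.07,-0.155],[0,0,0],0],
  [[0.006,-0.07,-0.155],[0,0,0],0],
])

```text
t: 2.78
tool_pos: [0.4585, -0.0443, 0.0777]
orientation: [3.141, 0.002, 2.869]
wrist_force: [-0.3, 1.0, 0.5]
finger_gap: -0.0001
grip_force: 0.0
```

```bash
python3 - <<'E'
from h import *
s=read_state();print(s["tool_pos"],s["wrist_force"])
p,d=camera("scene");a=p[90:240,150:350];q,_=camera("wrist");b=q[150:350,150:420]
cv2.imwrite("pics/c2.png",cv2.hconcat([cv2.resize(a,(400,300),interpolation=2),cv2.resize(b,(400,300),interpolation=2)]))
E
```

```text
[ 0.45848656 -0.04430189  0.07769945] [-0.30150571  0.97900764  0.49674542]
```

View pics/c2.png

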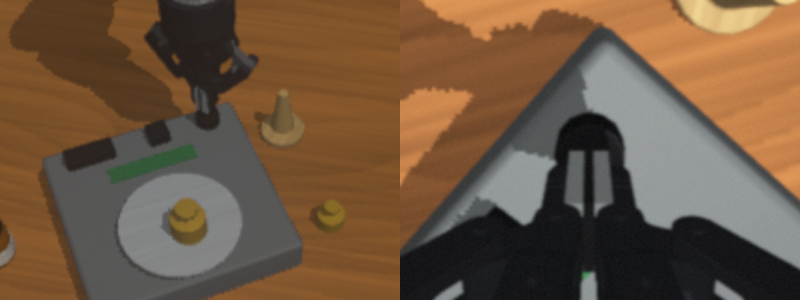

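The tip is centred over the round key within 1–2 mm. I'll descend slowly.

Request:
arm_command([
  [[0,0,-0.004],[0,0,0],0],
  [[0,0,-0.008],[0,0,0],0],
  [[0,0,-0.011],[0,0,0],0],
  [[0,0,-0.013],[0,0,0],0],
  [[0,0,-0.013],[0,0,0],0],
])

```text
t: 3.5
tool_pos: [0.4573, -0.0445, 0.0634]
orientation: [-3.141, -0.0, 2.869]
wrist_force: [-1.4, 1.5, 2.0]
finger_gap: 0.0002
grip_force: 1.3
```

Request:
arm_command([
  [[0,0,-0.002],[0,0,0],0],
  [[0,0,-0.004],[0,0,0],0],
  [[0,0,-0.004],[0,0,0],0],
])

```text
t: 3.88
tool_pos: [0.4573, -0.0444, 0.0594]
orientation: [-3.141, -0.0, 2.869]
wrist_force: [-2.0, -0.8, 3.6]
finger_gap: -0.0001
grip_force: 2.3
```

Request:
arm_command([
  [[0,0,-0.001],[0,0,0],0],
  [[0,0,-0.002],[0,0,0],0],
  [[0,0,-0.002],[0,0,0],0],
])

```text
t: 4.25
tool_pos: [0.4574, -0.0445, 0.0575]
orientation: [-3.141, -0.0, 2.869]
wrist_force: [-1.5, 0.3, 5.4]
finger_gap: -0.0002
grip_force: 2.8
```

Force reads 5.4 N at about 8 mm, so the round key is pressed. Releasing and moving above the weight.

Request:
arm_command([
  [[0,0,0.006],[0,0,0],0],
  [[0,0,0.02],[0,0,0],0],
  [[0,0,0.06],[0,0,0],0],
  [[0,0,0.11],[0,0,0],0],
  [[0.04,0.005,0.11],[0,0,0],0],
  [[0.09,0.01,0.11],[0,0,0],0],
  [[0.13,0.015,0.11],[0,0,0],0],
  [[0.158,0.016,0.1],[0,0,0],0],
  [[0.158,0.016,0.08],[0,0,0],0],
  [[0.158,0.016,0.068],[0,0,0],0],
  [[0.158,0.016,0.064],[0,0,0],0],
  [[0.158,0.016,0.064],[0,0,0],0],
])

```text
t: 5.75
tool_pos: [0.6152, -0.0284, 0.1216]
orientation: [3.141, 0.0, 2.869]
wrist_force: [-0.4, -0.3, 0.4]
finger_gap: -0.0001
grip_force: 0.0
```

```bash
python3 - <<'E'
from h import *
s=read_state();print(s["tool_pos"],s["wrist_force"])
p,d=camera("scene");a=p[110:260,150:350];q,_=camera("wrist");b=q[150:350,150:420]
cv2.imwrite("pics/c3.png",cv2.hconcat([cv2.resize(a,(400,300),interpolation=2),cv2.resize(b,(400,300),interpolation=2)]))
E
```

```text
[ 0.61523337 -0.02843699  0.12161638] [-0.40099891 -0.3042502   0.3557945 ]
```

View pics/c3.png

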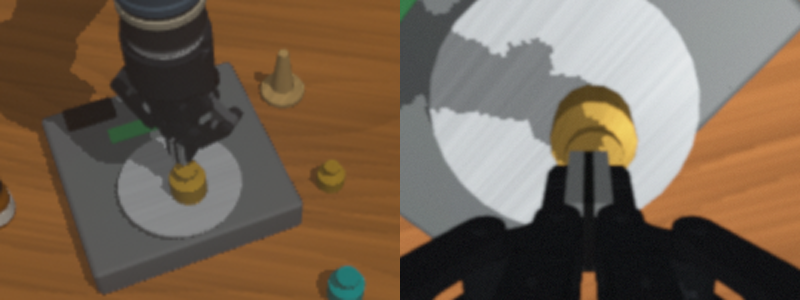

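The tip is centred over the knob. Descending gently.

Request:
arm_command([
  [[0,0,-0.005],[0,0,0],0],
  [[0,0,-0.009],[0,0,0],0],
  [[0,0,-0.012],[0,0,0],0],
  [[0,0,-0.014],[0,0,0],0],
  [[0,0,-0.015],[0,0,0],0],
  [[0,0,-0.015],[0,0,0],0],
])

```text
t: 6.6
tool_pos: [0.6153, -0.0284, 0.1067]
orientation: [-3.142, -0.0, 2.869]
wrist_force: [-2.3, -0.3, 2.7]
finger_gap: -0.0001
grip_force: 1.4
```

Request:
arm_command([
  [[0,0,-0.001],[0,0,0],0],
  [[0,0,-0.002],[0,0,0],0],
  [[0,0,-0.003],[0,0,0],0],
  [[0,0,-0.003],[0,0,0],0],
])

```text
t: 7.1
tool_pos: [0.6154, -0.0284, 0.1035]
orientation: [-3.142, 0.0, 2.869]
wrist_force: [-2.6, 0.5, 4.8]
finger_gap: -0.0003
grip_force: 2.3
```

Request:
arm_command([
  [[0,0,-0.001],[0,0,0],0],
  [[0,0,-0.0015],[0,0,0],0],
  [[0,0,-0.0015],[0,0,0],0],
])

```text
t: 7.48
tool_pos: [0.6154, -0.0284, 0.1021]
orientation: [-3.142, 0.0, 2.869]
wrist_force: [-3.3, 0.2, 5.5]
finger_gap: -0.0
grip_force: 2.7
```

The pan dipped about 5 mm at 5.5 N. Releasing and moving above the bar key.

Request:
arm_command([
  [[0,0,0.004],[0,0,0],0],
  [[0,0,0.012],[0,0,0],0],
  [[0,0,0.04],[0,0,0],0],
  [[0,0,0.07],[0,0,0],0],
  [[-0.025,-0.04,0.07],[0,0,0],0],
  [[-0.05,-0.08,0.07],[0,0,0],0],
  [[-0.075,-0.12,0.06],[0,0,0],0],
  [[-0.083,-0.132,0.03],[0,0,0],0],
  [[-0.083,-0.132,0],[0,0,0],0],
  [[-0.083,-0.132,-0.018],[0,0,0],0],
  [[-0.083,-0.132,-0.024],[0,0,0],0],
  [[-0.083,-0.132,-0.024],[0,0,0],0],
])

```text
t: 8.98
tool_pos: [0.5329, -0.1602, 0.078]
orientation: [-3.142, 0.0, 2.869]
wrist_force: [-0.8, -0.5, 1.0]
finger_gap: 0.0
grip_force: 0.0
```

```bash
python3 - <<'E'
from h import *
s=read_state();print(s["tool_pos"],s["wrist_force"])
p,d=camera("scene");a=p[110:260,150:350];q,_=camera("wrist");b=q[150:350,150:420]
cv2.imwrite("pics/c4.png",cv2.hconcat([cv2.resize(a,(400,300),interpolation=2),cv2.resize(b,(400,300),interpolation=2)]))
E
```

```text
[ 0.53285983 -0.16022838  0.07798319] [-0.77696996 -0.46986871  0.98449133]
```

View pics/c4.png

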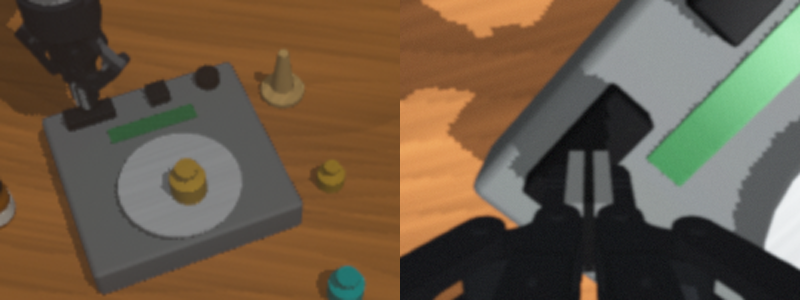

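The weight is unmoved and upright, and the tip is over the middle of the bar. Pressing.

Request:
arm_command([
  [[0,0,-0.004],[0,0,0],0],
  [[0,0,-0.008],[0,0,0],0],
  [[0,0,-0.011],[0,0,0],0],
  [[0,0,-0.014],[0,0,0],0],
  [[0,0,-0.016],[0,0,0],0],
  [[0,0,-0.016],[0,0,0],0],
])

```text
t: 9.82
tool_pos: [0.5324, -0.1604, 0.0621]
orientation: [3.142, -0.0, 2.869]
wrist_force: [-1.6, 0.7, 3.6]
finger_gap: -0.0
grip_force: 1.6
```

Request:
arm_command([
  [[0,0,-0.002],[0,0,0],0],
  [[0,0,-0.004],[0,0,0],0],
  [[0,0,-0.004],[0,0,0],0],
])

```text
t: 10.2
tool_pos: [0.5324, -0.1604, 0.058]
orientation: [3.142, -0.0, 2.869]
wrist_force: [-3.0, 1.0, 4.5]
finger_gap: -0.0001
grip_force: 2.6
```

Now about 8 mm down at 4.5–5.5 N, so the bar is pressed. Lifting clear.

Request:
arm_command([
  [[0,0,0.005],[0,0,0],0],
  [[0,0,0.015],[0,0,0],0],
  [[0,0,0.05],[0,0,0],0],
  [[0,0,0.1],[0,0,0],0],
  [[0,0,0.15],[0,0,0],0],
  [[-0.05,0,0.18],[0,0,0],0],
  [[-0.1,0,0.18],[0,0,0],0],
  [[-0.15,0,0.18],[0,0,0],0],
  [[-0.15,0,0.18],[0,0,0],0],
  [[-0.15,0,0.18],[0,0,0],0],
])

```text
t: 11.45
tool_pos: [0.383, -0.1607, 0.238]
orientation: [-3.141, 0.002, 2.868]
wrist_force: [0.6, -0.1, 0.7]
finger_gap: -0.0001
grip_force: 0.0
```

```bash
python3 - <<'E'
from h import *
for n in("top","scene"):
    p,d=camera(n);cv2.imwrite(f"pics/{n}2.png",p)
a=cv2.imread('pics/top2.png')[170:330,260:430];b=cv2.imread('pics/scene2.png')[130:260,160:310]
cv2.imwrite('pics/c5.png',cv2.hconcat([cv2.resize(a,(400,400),interpolation=2),cv2.resize(b,(400,400),interpolation=2)]))
E
sed 's/}1.png/}2.png/' m.py | python3 -
```

```text
top round [331.26446281 301.44628099] 121 [ 0.4572 -0.0447  0.066 ]
top square [354.07438017 285.52066116] 121 [ 0.4899 -0.094   0.066 ]
top bar [384.65648855 264.9351145 ] 262 [ 0.5326 -0.1606  0.066 ]
top knob [322.07894737 225.60087719] 228 [ 0.614  -0.0256  0.108 ]
scene round [253.15841584 148.63366337] 101 [ 0.4638 -0.0424  0.066 ]
scene square [228.42857143 156.37142857] 105 [ 0.4961 -0.092   0.066 ]
scene bar [194.17916667 166.87916667] 240 [ 0.5389 -0.1588  0.066 ]
scene knob [243.69009585 200.38977636] 313 [ 0.6328 -0.0208  0.108 ]
top row len 0.13828051832697655 yaw 33.06193337681645
scene row len 0.13860319570356922 yaw 32.835790259534065
```

View pics/c5.png

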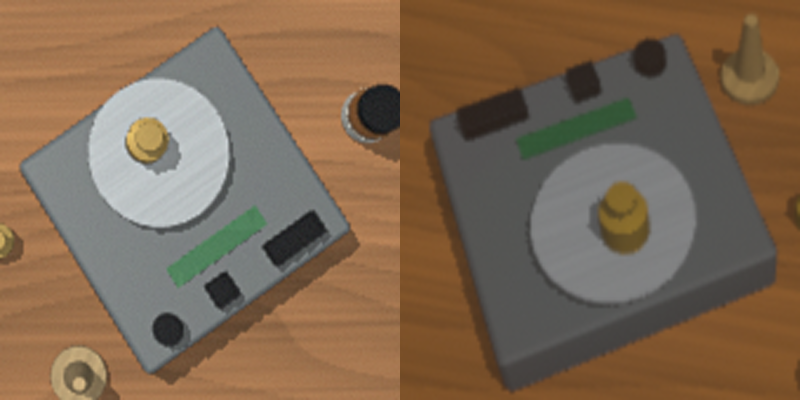

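The scale and weight match the first pictures to within 0.1 px, and the keys are back up.

```bash
python3 -c "from workcell import *;print(finish_job())"
```

```text
the job is handed in; nothing more can be done
None
```

I pressed the round key, tapped the weight and pressed the bar key in that order, each with about 5 N. All three came back up, the scale and weight did not move, and I handed the job in at about 11.6 s; no verdict came back.

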